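# Take the lift-off lid off the wire spool box and park it in the lid rack

## Robot

A 6-joint arm with a two-finger parallel gripper is mounted at the origin on the work surface. World frame = base frame: x ahead of the robot, y to its left, z up, the work surface at z = 0. Lengths are in m, angles in rad, forces in N, time in s.
With the tool pointing down it reaches from about 0.3 to 0.875 m from the base axis. Payload 6.4 kg.
Tool frame: the origin (TCP) lies between the finger pads; the fingertips stand 19 mm ahead of it and the grasp point (between the pads) is the TCP (ctrl.tips_ahead is the z of the fingertips in the tool frame, in m); z points along the fingers, y is the line along which they close (so a half turn about z gives the same grasp; the last joint's range is limited). The gripper opens to 85 mm and grips with 20 to 120 N. Pads are 22 mm wide; open, the fingers measure 114 mm over their backs; the gripper's body (76 mm by 85 mm) begins 54 mm behind the grasp point. The pads swing forward as they close: fully open they stand 13 mm farther back than shut.
Start: joints at [-1.435, 0.181, 1.607, -0, 1.354, -0.206], TCP at [0.193, -0.542, 0.25] pointing down, gripper open.
Joint ranges: [-2.99, 2.99], [-0.89, 2.07], [0.3, 2.58], [-1.14, 4.28], [0, 2.63], [-3.12, 3.12]. Speed limits (rad/s): [2.57, 2.57, 3.01, 3.14, 3.14, 3.14].

## Interface

Orientations are given as a unit quaternion [w, x, y, z].
In Python, from bench import readout, vision, ctrl gives the robot as it stands.
- The arm moves only by the tool play_rows, never from a script. Its arguments are lists of equal length, an entry for each row: "xyz": the shift along the tool's x, y, z in mm, a list of three; "rot": the turn, a rotation vector about the tool's x, y, z in rad, a list of three; "grip": the opening, from 0 (shut) to 1 (fully open). In form: {"xyz": [[x, y, z], ...], "rot": [[rx, ry, rz], ...], "grip": [grip, ...]}. A call has exactly 10 rows; each row is the pose to reach, as a shift and turn from the pose commanded when the call began, along the tool's axes at that moment; what a row does not reach only later rows make up. A row lasts 1/8 s, in which the tool goes at most 62.5 mm and 10.7 degrees, less where a joint would pass 70% of its speed; a pose out of reach is approached as far as the arm can. A call with a gripper value outside its range is refused whole. The fingers move at their own pace and stop on an object; the grip force is fixed at half the most. Time passes only in rows, so rows that repeat a pose let the fingers close, or fill a call up. It gives the time, the measured TCP pose, the force, the opening and the grip force at its end, in the units of the state.
- readout.get_obs(): the state, without advancing time (a new reading comes with each control period).
- vision.camera(name): name is "scene" or "top" or "wrist"; returns a dict with "color" (384x512x3 uint8, red, green, blue), "depth" (384x512 float32, m along the optical axis (not along the pixel's ray), 0 where there is no reading), "camera_matrix" (3x3 intrinsics, pixels), "extrinsics" (4x4, takes a point from camera to world coordinates); the wrist camera has in their place "hand_eye" (4x4, takes a point from camera to tool coordinates, whose origin is the TCP and whose axes are the flange's). Camera axes: x right, y down, z forward; pixel columns grow to the right and rows downward; lengths in m; the calibration is good to about 2 mm. A picture is of the moment at which its call begins: read the wrist's pose just before it.
- ctrl.hand_in(): hands the job in; it is judged then, once.
The state is a dict: "time_s": time; "q": joint angles; "dq": joint speeds; "joint_efforts": joint torques, N m; "eef_pos": TCP position; "eef_rot": TCP orientation; "wrist_force": force on the tool from outside, world axes, zero at the start; "torque": the same for the moment, N m; "opening": opening from 0.0 (shut) to 1.0 (fully open); "grasp_force": force on a finger pad.
Only numpy, scipy, OpenCV 4.12 (cv2) and the standard library are available. Lean on these libraries where they do the work, as an engineer would, in place of code of your own. Each camera call takes 0.05 s, during which the arm holds its last target. There are 200 camera calls.

## Task

Take the lid off the wooden wire spool box: swing it up by its bar handle until it stands upright on its hinge pins, then lift it straight up off them. Stand it in the slot of the wooden lid rack, hinge end down and roughly centred along the slot, lowering it right in before you let go, and leave the three spools standing loose on the bench where they are.

Things in the scene. Friction and masses are not known exactly. Their poses are not given: they have to be found in the camera images.
- box: Open wooden box fixed to the bench, 110 mm deep (x) by 190 mm wide (y), 85 mm high, holding two spools of copper wire. Origin: centre of its underside. Its +x is towards the hinge side (away from the robot at yaw 0), z up. It may stand left or right of the bench middle.
- box_hinge (a point): Middle of the hinge axis, at (75, 0, 90) mm of the box; axis parallel to box y. Two steel pins on it at y = -60 and 60 mm, each 26 mm long, 6 mm thick in x, 14 mm tall in z, between steel cheeks. A steel stop plate behind, 40 mm wide, reaching 45 mm above the axis, lets the opened lid lean at most about 9 degrees past upright.
- lid: Loose plywood lid, 0.25 to 0.42 kg, closed on the box at the start. Origin: middle of its hinge axis (at box_hinge when mounted). x points along the board from hinge to handle (closed: level, opposite to box x; upright: straight up), z is its upper side when closed. Board 10 mm thick (z -5 to 5), x 22 to 135 mm, 200 mm wide. It falls shut if let go before upright.
- lid_handle (a point): Middle of the steel bar handle, 185 mm from the hinge axis along lid x: a 12 mm round bar along lid y, 110 mm long between two arms, in the board's plane, its centre 50 mm off the board's edge. Closed: 90 mm above the bench, nothing beneath. Pinched across it pivots between the fingers, so the gripper can point down throughout. Fingers opened over about 55 mm would strike the board.
- rack: Wooden lid rack fixed to the bench, on the other side of the bench middle from the box: base 100 mm (x) by 220 mm (y), 12 mm thick, two upright fences along y, 14 mm thick, 200 mm long, tops 90 mm above the bench. Origin: centre of its underside. The slot between the fences is 36 mm wide in x, open at both ends, centred on x = 0. The lid may face either way in it.
- rack_slot (a point): Middle of the slot's floor, 12 mm above the bench. With the lid standing in the slot, its hinge axis is 10 mm above this floor, and the lid may lean against a fence by up to about 17 degrees.
- spool_mid: Bystander: upright copper wire spool, 52 mm across, 55 mm high, between box and rack. Origin: centre of its underside.
- spool_near: Bystander: upright copper wire spool, 68 mm across, 70 mm high, on the robot's side. Origin: centre of its underside.
- spool_far: Bystander: upright copper wire spool, 72 mm across, 80 mm high, at the far side of the bench. Origin: centre of its underside.
- lid_foot (a point): Point between the lid's two hinge knuckles, at (-10, 0, 0) mm of the lid: its lowest end when upright. Knuckles at y = -60 and 60 mm, 20 mm wide, 24 mm thick. Each 16 mm bore has a 10 mm mouth towards -x: it turns on its tall pin with 1 to 5 mm play and comes off only near upright (not below about 60 degrees), by lifting about 20 mm.

How it is judged:
By the outcome, as a careful person would: the job done as asked, in the order asked, and still so for the second after the job is handed in, with the robot touching nothing.
It also fails if it takes over 59 s, if anything falls off the work surface, if the arm or the gripper's body presses on something with over 40 N, if the wrist force passes 120 N, or if a joint passes its speed limit or range.

## Working session

There is one attempt and no reset: what is moved stays moved. The work goes in short steps, Python scripts to look and compute and a tool call to move; the robot and the scene stay as the last step left them, time stands still between calls to the robot, and variables do not carry over. Pictures are saved under pics/ and viewed, at most 10 in all, crops included, and the job is handed in when it is done.

Besides the shell and the picture viewer there is one more tool, called after "Call:" by a JSON object that holds its "api" and its "payload", one argument or row to a line. play_rows: Moves the arm, as the interface text tells. Its arguments: {"type":"object","properties":{"xyz":{"type":"array","items":{"type":"array","items":{"type":"number"}}},"rot":{"type":"array","items":{"type":"array","items":{"type":"number"}}},"grip":{"type":"array","items":{"type":"number"}}},"required":["xyz","rot","grip"]}

```bash
mkdir -p pics; cat > h.py <<'E'
import numpy as np, cv2
from bench import readout, vision, ctrl
def cloud(name):
    c=vision.camera(name); K=np.array(c["camera_matrix"]); d=c["depth"]
    v,u=np.mgrid[:384,:512]
    P=np.stack([(u-K[0,2])/K[0,0]*d,(v-K[1,2])/K[1,1]*d,d],-1)
    T=np.array(c["extrinsics"]); W=P@T[:3,:3].T+T[:3,3]; W[d==0]=np.nan
    return c,W
E
python3 - <<'E'
from h import *
for n in("top","scene"):
    c,W=cloud(n); np.save(n+".npy",W); cv2.imwrite(f"pics/{n}1.png",c["color"][:,:,::-1])
    print(n,np.round(c["extrinsics"],3).tolist(),np.round(c["camera_matrix"],1).tolist())
o=readout.get_obs();print(o)
E
```

```text
top [[-0.002, -0.993, 0.121, 0.501], [-1.0, 0.0, -0.016, 0.009], [0.016, -0.121, -0.992, 0.746], [0.0, 0.0, 0.0, 1.0]] [[396.5, 0.0, 265.0], [0.0, 396.5, 189.6], [0.0, 0.0, 1.0]]
scene [[0.418, 0.626, -0.658, 1.016], [0.908, -0.296, 0.295, -0.186], [-0.01, -0.721, -0.693, 0.543], [0.0, 0.0, 0.0, 1.0]] [[380.3, 0.0, 260.1], [0.0, 380.3, 190.5], [0.0, 0.0, 1.0]]
{'time_s': 0.1, 'q': array([-1.43529921e+00,  1.81507265e-01,  1.60790196e+00, -1.54282253e-05,
        1.35377541e+00, -2.06304662e-01]), 'dq': array([-0.00225815, -0.0014398 , -0.00167345,  0.00120798,  0.0015794 ,
       -0.00041888]), 'joint_efforts': array([ 1.26729028e-04, -4.45882308e+01, -3.52239382e+01, -1.89995385e-04,
        4.07593354e-03,  3.38127597e-05]), 'eef_pos': array([ 0.19267759, -0.54126832,  0.24945435]), 'eef_rot': array([-7.95760355e-04,  9.85431357e-01,  1.70071772e-01,  2.06481330e-05]), 'wrist_force': array([0.34455249, 0.08957716, 1.03829954]), 'torque': array([ 0.03165954, -0.02035325, -0.01420442]), 'grasp_force': 0.0, 'opening': 1.0019993008425596}
```

View pics/top1.png

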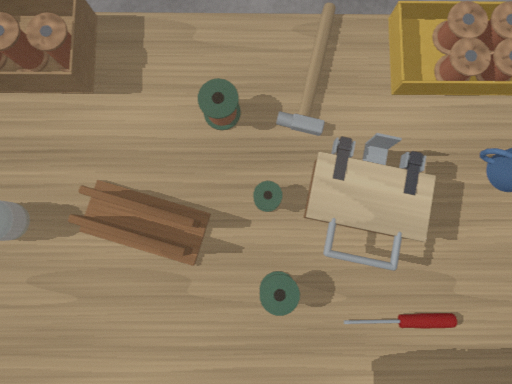

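View pics/scene1.png

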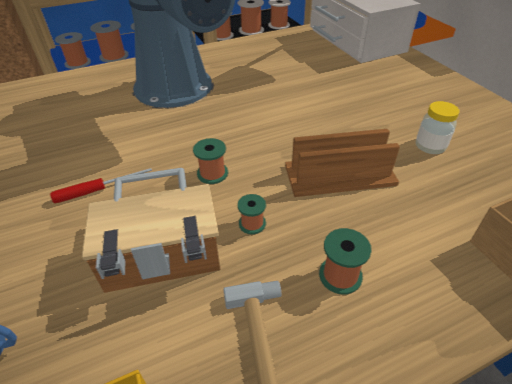

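Top view: box lid at (370,197), with its bar handle from (327,252) to (397,266). Rack fences run at (80,188)-(200,225) and (72,219)-(192,257), and the spools are at (218,98), (268,195) and (280,294).

```bash
python3 - <<'E'
from h import *
W=np.load("top.npy"); im=cv2.imread("pics/top1.png"); 
v,u=np.mgrid[:384,:512]
def rep(n,m):
    P=W[m]; xy=P[:,:2].astype(np.float32); r=cv2.minAreaRect(xy); print(n,m.sum(),"rect c",np.round(r[0],4),"size",np.round(r[1],4),"ang",round(r[2],2),"z",np.round(np.nanpercentile(P[:,2],[5,50,95]),4)); return P
z=W[...,2]
hsv=cv2.cvtColor(im,cv2.COLOR_BGR2HSV)
lid=(z>.085)&(z<.102)&(u>300)&(u<440)&(v>150)&(v<242)&(hsv[...,1]>50)
lid=cv2.morphologyEx(lid.astype(np.uint8),cv2.MORPH_OPEN,np.ones((5,5)))>0
rep("lid",lid)
bar=(z>.075)&(z<.11)&(u>318)&(u<410)&(v>215)&(v<275)&(hsv[...,1]<60)
P=rep("handle",bar)
rack=(z>.08)&(z<.1)&(u>60)&(u<215)&(v>170)&(v<270)
n,l,st,ce=cv2.connectedComponentsWithStats(rack.astype(np.uint8))
for i in range(1,n):
    if st[i,4]>100: rep("fence",l==i)
for nm,(a,b),R,hz in(("far",(218,98),30,.08),("mid",(268,195),20,.055),("near",(280,294),26,.07)):
    m=(abs(z-hz)<.008)&(np.hypot(u-a,v-b)<R); c,r=cv2.minEnclosingCircle(W[m][:,:2].astype(np.float32)); print(nm,np.round(c,4),round(r,4))
# bar by fixed plane rays
m=bar&(v>245); P=W[m]; vx=cv2.fitLine(P[:,:2].astype(np.float32),cv2.DIST_HUBER,0,.01,.01).ravel(); print("bar line",vx, P[:,1].min(),P[:,1].max(),np.median(P[:,2]))
E
```

```text
lid 7426 rect c [ 0.57   -0.1779] size [0.2004 0.1132] ang 78.2 z [0.0947 0.0965 0.0985]
handle 986 rect c [ 0.4916 -0.1608] size [0.1216 0.0643] ang 78.21 z [0.0935 0.0971 0.0994]
fence 1026 rect c [0.5546 0.2108] size [0.1992 0.014 ] ang 73.4 z [0.0885 0.091  0.0931]
fence 1104 rect c [0.5067 0.2251] size [0.1991 0.0143] ang 73.35 z [0.0873 0.0908 0.0928]
far [0.743  0.0792] 0.0364
mid [ 0.5761 -0.0065] 0.026
near [ 0.4076 -0.0254] 0.034
bar line [ 0.13082005  0.99140614  0.46515414 -0.17936122] -0.22132968669940487 -0.09655482465860327 0.09722826062144685
```

```bash
cat >> h.py <<'E'
from scipy.spatial.transform import Rotation as R
def down(yaw): # tool z down, tool y along world yaw (deg)
    a=np.radians(yaw); y=np.array([np.cos(a),np.sin(a),0]); z=np.array([0,0,-1.]); x=np.cross(y,z); return R.from_matrix(np.c_[x,y,z])
def rel(pts,yaw,pos=None,rot=None):
    o=readout.get_obs(); p=o["eef_pos"] if pos is None else np.array(pos); q=o["eef_rot"]
    r=R.from_quat([q[1],q[2],q[3],q[0]]) if rot is None else rot
    print("at",np.round(o["eef_pos"],4),"yaw",round(np.degrees(np.arctan2(*r.as_matrix()[[1,0],1])),2),"F",np.round(o["wrist_force"],1),"op",round(o["opening"],3),"t",o["time_s"])
    for t,y in zip(pts,yaw): print(np.round(r.inv().apply(np.array(t)-p)*1000,1).tolist(),np.round((r.inv()*down(y)).as_rotvec(),3).tolist())
E
python3 - <<'E'
from h import *
rel([(.4657,-.156,.17)],[-11.8])
E
```

```text
at [ 0.1927 -0.5413  0.2495] yaw -70.42 F [0.3 0.1 1. ] op 1.002 t 0.1
[386.3, -271.3, 80.0] [-0.001, -0.001, -1.023]
```

Call:
{"api": "play_rows", "payload": {
  "xyz": [
    [39,-27,8],
    [77,-54,16],
    [116,-81,24],
    [155,-108,32],
    [193,-135,40],
    [232,-163,48],
    [270,-190,56],
    [309,-217,64],
    [348,-244,72],
    [386,-271,80]
  ],
  "rot": [
    [0,0,-0.102],
    [0,0,-0.205],
    [0,0,-0.307],
    [0,0,-0.409],
    [0,0,-0.512],
    [0,0,-0.614],
    [0,0,-0.716],
    [0,0,-0.818],
    [0,0,-0.921],
    [0,0,-1.023]
  ],
  "grip": [0.5,0.5,0.5,0.5,0.5,0.5,0.5,0.5,0.5,0.5]
}}

```text
time_s: 1.35
eef_pos: [0.4661, -0.1555, 0.1698]
eef_rot: [-0.0, 0.775, 0.632, -0.0]
wrist_force: [0.2, 0.0, 0.6]
opening: 0.493
grasp_force: 0.0
```

```bash
python3 - <<'E'
from h import *
o=readout.get_obs(); c=vision.camera("wrist"); cv2.imwrite("pics/w1.png",c["color"][:,:,::-1])
K=np.array(c["camera_matrix"]);d=c["depth"];T=np.array(c["hand_eye"])
v,u=np.mgrid[:384,:512];P=np.stack([(u-K[0,2])/K[0,0]*d,(v-K[1,2])/K[1,1]*d,d],-1)@T[:3,:3].T+T[:3,3]
q=o["eef_rot"];W=R.from_quat([q[1],q[2],q[3],q[0]]).apply(P.reshape(-1,3)).reshape(P.shape)+o["eef_pos"]; W[d==0]=np.nan
np.save("w1.npy",W)
hs=cv2.cvtColor(c["color"],cv2.COLOR_RGB2HSV)
h=np.array([.4657,-.156]);e=np.array([.979,-.2045]);f=np.array([.2045,.979])
a=(W[...,:2]-h)@e; b=(W[...,:2]-h)@f
m=(abs(a)<.02)&(abs(b)<.05)&(abs(W[...,2]-.092)<.012)
print(m.sum(),np.nanpercentile(a[m],[2,25,50,75,98]),np.nanpercentile(W[m][:,2],[5,50,95]))
if m.sum(): print(np.polyfit(b[m],a[m],1))
rel([(.4657,-.156,.09)],[-11.8])
E
```

```text
2476 [-0.00417653 -0.00140691  0.00188125  0.00489582  0.01405435] [0.09181997 0.09534112 0.09698142]
[-0.02545932  0.00213758]
at [ 0.4676 -0.1512  0.1688] yaw -11.26 F [-1.5  4.2  0.8] op 0.503 t 1.4
[-5.4, -0.9, 78.8] [-0.001, -0.004, 0.01]
```

View pics/w1.png

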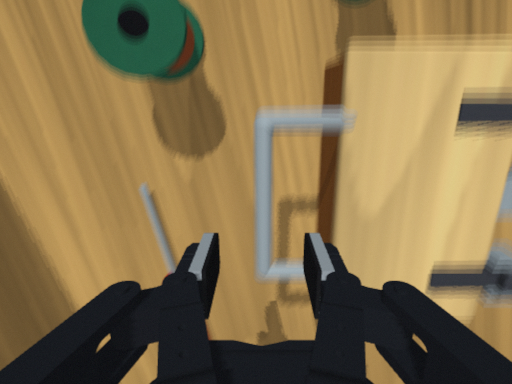

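The wrist view shows the bar at about (265,195), centred between the fingers at (210,260) and (315,260). The arm was still settling slightly. Now descend and grip.

Call:
{"api": "play_rows", "payload": {
  "xyz": [
    [0,0,0],
    [0,0,15],
    [0,0,35],
    [0,0,55],
    [0,0,72],
    [0,0,79],
    [0,0,79],
    [0,0,79],
    [0,0,79],
    [0,0,79]
  ],
  "rot": [
    [0,0,0],
    [0,0,0],
    [0,0,0],
    [0,0,0],
    [0,0,0],
    [0,0,0],
    [0,0,0],
    [0,0,0],
    [0,0,0],
    [0,0,0]
  ],
  "grip": [0.5,0.5,0.5,0.5,0.5,0.5,0.5,0,0,0]
}}

```text
time_s: 2.65
eef_pos: [0.4662, -0.1573, 0.092]
eef_rot: [0.001, 0.776, 0.631, 0.0]
wrist_force: [0.1, 0.0, 3.1]
opening: 0.118
grasp_force: 58.5
```

```bash
python3 - <<'E'
from h import *
rel([(.4657,-.156,.09)],[-11.8])
H=np.array([.6468,-.194,.09]);e=np.array([.979,-.2045,0]);z=np.array([0,0,1])
t=np.radians(np.linspace(0,90,21)[1:])
print("from commanded start, arc offsets y,z"); print([[0,round(185*(1-np.cos(a))),-round(185*np.sin(a))] for a in t])
E
```

```text
at [ 0.4662 -0.1573  0.092 ] yaw -11.8 F [0.1 0.  3.1] op 0.118 t 2.65
[1.2, -0.8, 2.0] [0.002, 0.001, 0.0]
from commanded start, arc offsets y,z
[[0, 1, -15], [0, 2, -29], [0, 5, -43], [0, 9, -57], [0, 14, -71], [0, 20, -84], [0, 27, -97], [0, 35, -109], [0, 44, -120], [0, 54, -131], [0, 65, -141], [0, 76, -150], [0, 88, -158], [0, 101, -165], [0, 114, -171], [0, 128, -176], [0, 142, -180], [0, 156, -183], [0, 170, -184], [0, 185, -185]]
```

Call:
{"api": "play_rows", "payload": {
  "xyz": [
    [0,1,-15],
    [0,2,-29],
    [0,5,-43],
    [0,9,-57],
    [0,14,-71],
    [0,20,-84],
    [0,27,-97],
    [0,35,-109],
    [0,44,-120],
    [0,54,-131]
  ],
  "rot": [
    [0,0,0],
    [0,0,0],
    [0,0,0],
    [0,0,0],
    [0,0,0],
    [0,0,0],
    [0,0,0],
    [0,0,0],
    [0,0,0],
    [0,0,0]
  ],
  "grip": [0,0,0,0,0,0,0,0,0,0]
}}

```text
time_s: 3.9
eef_pos: [0.5181, -0.168, 0.2233]
eef_rot: [-0.001, 0.776, 0.631, -0.001]
wrist_force: [-3.6, 1.4, -2.3]
opening: 0.114
grasp_force: 58.2
```

Call:
{"api": "play_rows", "payload": {
  "xyz": [
    [0,11,-10],
    [0,22,-19],
    [0,34,-27],
    [0,47,-34],
    [0,60,-40],
    [0,74,-45],
    [0,88,-49],
    [0,102,-52],
    [0,116,-53],
    [0,131,-54]
  ],
  "rot": [
    [0,0,0],
    [0,0,0],
    [0,0,0],
    [0,0,0],
    [0,0,0],
    [0,0,0],
    [0,0,0],
    [0,0,0],
    [0,0,0],
    [0,0,0]
  ],
  "grip": [0,0,0,0,0,0,0,0,0,0]
}}

```text
time_s: 5.15
eef_pos: [0.6482, -0.1954, 0.2785]
eef_rot: [0.001, 0.776, 0.631, 0.001]
wrist_force: [-3.6, 0.7, 16.0]
opening: 0.118
grasp_force: 64.7
```

```bash
python3 - <<'E'
from h import *
rel([(.6468,-.194,.275)],[-11.8])
c,W=cloud("scene"); cv2.imwrite("pics/s2.png",c["color"][:,:,::-1])
E
```

```text
at [ 0.6482 -0.1954  0.2785] yaw -11.8 F [-3.6  0.7 16. ] op 0.118 t 5.15
[1.1, -1.6, 3.5] [0.003, 0.001, -0.0]
```

View pics/s2.png

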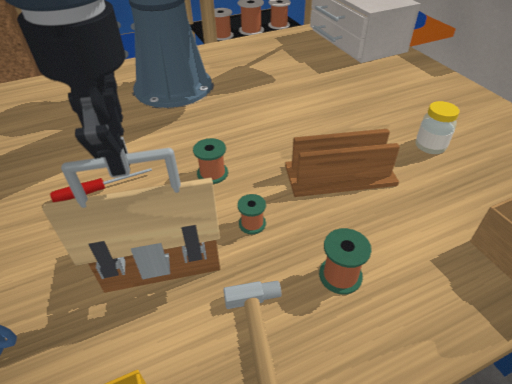

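The lid stands upright, with its bar at (120,162) in the fingers. Now lift it straight up, slowly.

Call:
{"api": "play_rows", "payload": {
  "xyz": [
    [0,0,0],
    [0,0,0],
    [0,0,-3],
    [0,0,-8],
    [0,0,-14],
    [0,0,-20],
    [0,0,-28],
    [0,0,-38],
    [0,0,-48],
    [0,0,-58]
  ],
  "rot": [
    [0,0,0],
    [0,0,0],
    [0,0,0],
    [0,0,0],
    [0,0,0],
    [0,0,0],
    [0,0,0],
    [0,0,0],
    [0,0,0],
    [0,0,0]
  ],
  "grip": [0,0,0,0,0,0,0,0,0,0]
}}

```text
time_s: 6.45
eef_pos: [0.6467, -0.1949, 0.3353]
eef_rot: [0.0, 0.776, 0.631, 0.0]
wrist_force: [0.4, 0.5, -3.0]
opening: 0.109
grasp_force: 61.5
```

```bash
python3 - <<'E'
from h import *
rel([(.5307,.218,.335)],[-16.6])
c,W=cloud("scene"); cv2.imwrite("pics/s3.png",c["color"][:,:,::-1]); np.save("s3.npy",W)
E
```

```text
at [ 0.6467 -0.1949  0.3353] yaw -11.8 F [ 0.4  0.5 -3. ] op 0.109 t 6.45
[380.5, -198.0, 0.1] [0.0, 0.0, 0.084]
```

View pics/s3.png

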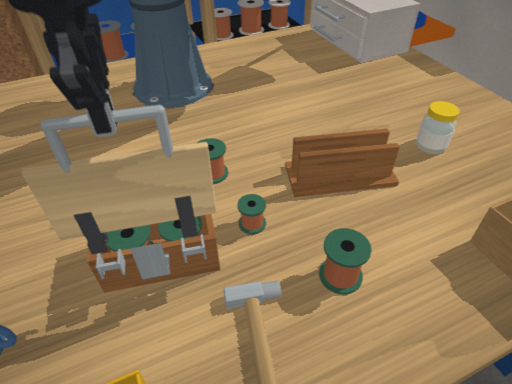

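The lid is off its pins and hangs at (125,190). It looks slightly rolled, so I'll measure its pose.

```bash
cat >> h.py <<'E'
def lidpose(W,color,g):
    hs=cv2.cvtColor(color,cv2.COLOR_RGB2HSV)
    z=W[...,2]; m=(z>g[2]-.165)&(z<g[2]-.04)&(np.hypot(W[...,0]-g[0],W[...,1]-g[1])<.14)&(hs[...,2]>140)&(hs[...,1]>40)
    m=cv2.morphologyEx(m.astype(np.uint8),cv2.MORPH_OPEN,np.ones((3,3)))
    n,l,st,_=cv2.connectedComponentsWithStats(m); m=l==1+st[1:,4].argmax(); P=W[m]; 
    for _ in range(3):
        c=P.mean(0); U=np.linalg.svd(P-c,full_matrices=False)[2]; nn=U[2]*np.sign(U[2][0]); P=P[abs((P-c)@nn)<.006]
    h=np.cross([0,0,1],nn); h/=np.linalg.norm(h); s=np.cross(nn,h) # h ~ +y, s ~ up
    r=cv2.minAreaRect(np.c_[(P-c)@h,(P-c)@s].astype(np.float32))
    ctr=c+r[0][0]*h+r[0][1]*s-nn*.005
    print(len(P),"normal yaw",np.degrees(np.arctan2(nn[1],nn[0])).round(2),"lean(nz deg)",np.degrees(np.arcsin(nn[2])).round(2),"rect size",np.round(r[1],4),"ang",round(r[2],2),"centre",ctr.round(4),"z",P[:,2].min().round(4),P[:,2].max().round(4))
    return m
E
python3 - <<'E'
from h import *
W=np.load("s3.npy"); c=cv2.imread("pics/s3.png")[:,:,::-1]
lidpose(W,c.copy(),[.6467,-.1949,.3353])
E
```

```text
9475 normal yaw -11.68 lean(nz deg) 0.33 rect size [0.1996 0.111 ] ang 0.02 centre [ 0.6477 -0.1931  0.2258] z 0.1703 0.2813
```

Call:
{"api": "play_rows", "payload": {
  "xyz": [
    [3,-1,0],
    [11,-6,0],
    [23,-12,0],
    [40,-21,0],
    [59,-31,0],
    [82,-43,0],
    [107,-56,0],
    [134,-70,0],
    [161,-84,0],
    [190,-99,0]
  ],
  "rot": [
    [0,0,0.001],
    [0,0,0.002],
    [0,0,0.005],
    [0,0,0.009],
    [0,0,0.013],
    [0,0,0.018],
    [0,0,0.024],
    [0,0,0.03],
    [0,0,0.036],
    [0,0,0.042]
  ],
  "grip": [0,0,0,0,0,0,0,0,0,0]
}}

```text
time_s: 7.75
eef_pos: [0.5877, 0.0134, 0.3345]
eef_rot: [0.0, 0.789, 0.614, 0.0]
wrist_force: [0.4, 0.3, -3.5]
opening: 0.113
grasp_force: 61.5
```

```bash
python3 - <<'E'
from h import *
# commanded now ~ start + half way
rel([(.5302,.216,.335)],[-16.6],pos=(.5887,.0116,.335),rot=down(-14.2))
E
```

```text
at [0.5877 0.0134 0.3345] yaw -14.2 F [ 0.4  0.3 -3.5] op 0.113 t 7.75
[183.8, -106.9, 0.0] [0.0, 0.0, 0.042]
```

Call:
{"api": "play_rows", "payload": {
  "xyz": [
    [28,-16,0],
    [54,-32,0],
    [80,-47,0],
    [104,-61,0],
    [126,-73,0],
    [146,-85,0],
    [161,-94,0],
    [173,-101,0],
    [181,-105,0],
    [184,-107,0]
  ],
  "rot": [
    [0,0,0.006],
    [0,0,0.012],
    [0,0,0.018],
    [0,0,0.024],
    [0,0,0.029],
    [0,0,0.033],
    [0,0,0.037],
    [0,0,0.04],
    [0,0,0.041],
    [0,0,0.042]
  ],
  "grip": [0,0,0,0,0,0,0,0,0,0]
}}

```text
time_s: 9.0
eef_pos: [0.53, 0.2163, 0.3342]
eef_rot: [0.0, 0.802, 0.598, -0.0]
wrist_force: [0.7, -0.2, -3.9]
opening: 0.112
grasp_force: 61.5
```

Call:
{"api": "play_rows", "payload": {
  "xyz": [
    [0,0,0],
    [0,0,0],
    [0,0,0],
    [0,0,0],
    [0,0,0],
    [0,0,5],
    [0,0,10],
    [0,0,15],
    [0,0,20],
    [0,0,20]
  ],
  "rot": [
    [0,0,0],
    [0,0,0],
    [0,0,0],
    [0,0,0],
    [0,0,0],
    [0,0,0],
    [0,0,0],
    [0,0,0],
    [0,0,0],
    [0,0,0]
  ],
  "grip": [0,0,0,0,0,0,0,0,0,0]
}}

```text
time_s: 10.25
eef_pos: [0.5298, 0.2159, 0.3136]
eef_rot: [-0.0, 0.802, 0.598, -0.001]
wrist_force: [-0.5, 1.2, -4.1]
opening: 0.114
grasp_force: 61.5
```

```bash
python3 - <<'E'
from h import *
rel([(.5307,.218,.335)],[-16.6])
g=readout.get_obs()["eef_pos"]
c,W=cloud("scene"); cv2.imwrite("pics/s4.png",c["color"][:,:,::-1]); np.save("s4.npy",W)
lidpose(W,c["color"],g)
# fences in the scene view
z=W[...,2];m=(abs(z-.09)<.003)&(np.hypot(W[...,0]-.53,W[...,1]-.218)<.13)
n,l,st,_=cv2.connectedComponentsWithStats(m.astype(np.uint8))
for i in range(1,n):
    if st[i,4]>60: r=cv2.minAreaRect(W[l==i][:,:2].astype(np.float32)); print("fence",np.round(r[0],4),np.round(r[1],4),r[2])
E
```

```text
at [0.5298 0.2159 0.3136] yaw -16.62 F [-0.5  1.2 -4.1] op 0.114 t 10.25
[2.2, 0.3, -21.4] [-0.001, 0.001, -0.0]
5166 normal yaw -16.58 lean(nz deg) 0.32 rect size [0.2011 0.1127] ang 0.45 centre [0.5301 0.2172 0.2049] z 0.1487 0.2618
fence [0.5075 0.2252] [0.1977 0.0159] 72.99455261230469
fence [0.5554 0.2115] [0.2008 0.0163] 72.9646987915039
```

View pics/s4.png

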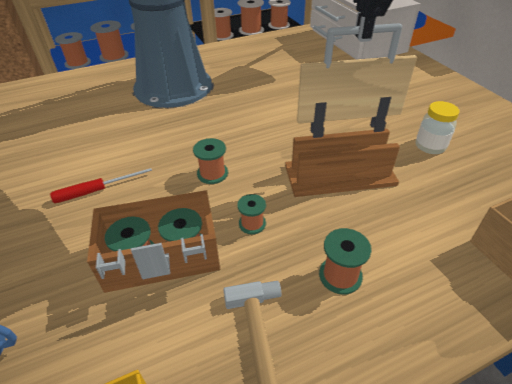

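The lid hangs centred over the slot, with knuckles at (318,128) and (381,122). It needs about 104 mm of descent.

Call:
{"api": "play_rows", "payload": {
  "xyz": [
    [1,1,0],
    [1,1,8],
    [1,1,18],
    [1,1,28],
    [1,1,38],
    [1,1,48],
    [1,1,56],
    [1,1,64],
    [1,1,72],
    [1,1,80]
  ],
  "rot": [
    [0,0,0],
    [0,0,0],
    [0,0,0],
    [0,0,0],
    [0,0,0],
    [0,0,0],
    [0,0,0],
    [0,0,0],
    [0,0,0],
    [0,0,0]
  ],
  "grip": [0,0,0,0,0,0,0,0,0,0]
}}

```text
time_s: 11.55
eef_pos: [0.5314, 0.2167, 0.2338]
eef_rot: [0.0, 0.802, 0.598, 0.0]
wrist_force: [0.6, 0.3, -4.0]
opening: 0.109
grasp_force: 61.5
```

Call:
{"api": "play_rows", "payload": {
  "xyz": [
    [0,0,4],
    [0,0,8],
    [0,0,12],
    [0,0,15],
    [0,0,18],
    [0,0,20],
    [0,0,21],
    [0,0,22],
    [0,0,23],
    [0,0,23]
  ],
  "rot": [
    [0,0,0],
    [0,0,0],
    [0,0,0],
    [0,0,0],
    [0,0,0],
    [0,0,0],
    [0,0,0],
    [0,0,0],
    [0,0,0],
    [0,0,0]
  ],
  "grip": [0,0,0,0,0,0,0,0,0,0]
}}

```text
time_s: 12.8
eef_pos: [0.5318, 0.2167, 0.212]
eef_rot: [0.0, 0.802, 0.598, 0.001]
wrist_force: [0.0, 0.3, 0.4]
opening: 0.116
grasp_force: 61.9
```

```bash
python3 - <<'E'
from h import *
rel([(.5307,.218,.21)],[-16.6])
g=readout.get_obs()["eef_pos"]
c,W=cloud("scene"); lidpose(W,c["color"],g)
E
```

```text
at [0.5318 0.2167 0.212 ] yaw -16.62 F [0.  0.3 0.4] op 0.116 t 12.8
[1.0, -1.4, 2.0] [0.001, -0.0, -0.0]
3031 normal yaw -16.58 lean(nz deg) 0.5 rect size [0.2023 0.085 ] ang 2.14 centre [0.5318 0.2176 0.1189] z 0.0727 0.1627
```

Call:
{"api": "play_rows", "payload": {
  "xyz": [
    [0,0,1],
    [0,0,1],
    [0,0,2],
    [0,0,2],
    [0,0,3],
    [0,0,3],
    [0,0,3],
    [0,0,3],
    [0,0,3],
    [0,0,3]
  ],
  "rot": [
    [0,0,0],
    [0,0,0],
    [0,0,0],
    [0,0,0],
    [0,0,0],
    [0,0,0],
    [0,0,0],
    [0,0,0],
    [0,0,0],
    [0,0,0]
  ],
  "grip": [0,0,0,0,0,0,0,0,0,0]
}}

```text
time_s: 14.1
eef_pos: [0.5334, 0.2164, 0.2118]
eef_rot: [0.002, 0.802, 0.597, 0.002]
wrist_force: [-1.6, -3.0, 14.3]
opening: 0.114
grasp_force: 63.4
```

Call:
{"api": "play_rows", "payload": {
  "xyz": [
    [0,0,-2],
    [0,0,-3],
    [0,0,-3],
    [0,0,-3],
    [0,0,-3],
    [0,0,-3],
    [0,0,-3],
    [0,0,-3],
    [0,0,-3],
    [0,0,-3]
  ],
  "rot": [
    [0,0,0],
    [0,0,0],
    [0,0,0],
    [0,0,0],
    [0,0,0],
    [0,0,0],
    [0,0,0],
    [0,0,0],
    [0,0,0],
    [0,0,0]
  ],
  "grip": [0,0,0,0.2,0.25,0.3,0.35,0.35,0.35,0.35]
}}

```text
time_s: 15.35
eef_pos: [0.5313, 0.2167, 0.2113]
eef_rot: [0.0, 0.802, 0.598, 0.0]
wrist_force: [-0.9, -0.3, -0.8]
opening: 0.351
grasp_force: 0.0
```

```bash
python3 - <<'E'
from h import *
rel([(.5307,.218,.21)],[-16.6])
g=readout.get_obs()["eef_pos"]
c,W=cloud("scene"); lidpose(W,c["color"],g); cv2.imwrite("pics/s5.png",c["color"][:,:,::-1])
E
```

```text
at [0.5313 0.2167 0.2113] yaw -16.62 F [-0.9 -0.3 -0.8] op 0.351 t 15.35
[1.1, -1.0, 1.3] [0.0, -0.0, -0.0]
3199 normal yaw -16.58 lean(nz deg) 0.45 rect size [0.2018 0.0839] ang 1.55 centre [0.5321 0.2177 0.1188] z 0.0742 0.1624
```

View pics/s5.png

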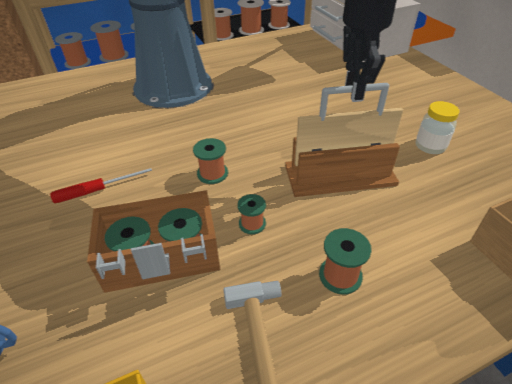

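The lid stands on its own, seated in the slot, with the handle at (355,95) and the fingers clear of it. Retreat upward.

Call:
{"api": "play_rows", "payload": {
  "xyz": [
    [0,0,0],
    [0,0,0],
    [0,0,-5],
    [0,0,-12],
    [0,0,-22],
    [0,0,-40],
    [0,0,-60],
    [0,0,-80],
    [0,0,-100],
    [0,0,-120]
  ],
  "rot": [
    [0,0,0],
    [0,0,0],
    [0,0,0],
    [0,0,0],
    [0,0,0],
    [0,0,0],
    [0,0,0],
    [0,0,0],
    [0,0,0],
    [0,0,0]
  ],
  "grip": [0.45,0.5,0.5,0.5,0.5,0.5,0.5,0.5,0.5,0.5]
}}

```text
time_s: 16.65
eef_pos: [0.5314, 0.2167, 0.3335]
eef_rot: [0.0, 0.802, 0.598, 0.001]
wrist_force: [-0.6, 0.3, 0.4]
opening: 0.503
grasp_force: 0.0
```

Call:
{"api": "play_rows", "payload": {
  "xyz": [
    [0,0,0],
    [0,0,0],
    [0,0,0],
    [0,0,0],
    [0,0,0],
    [0,0,0],
    [0,0,0],
    [0,0,0],
    [0,0,0],
    [0,0,0]
  ],
  "rot": [
    [0,0,0],
    [0,0,0],
    [0,0,0],
    [0,0,0],
    [0,0,0],
    [0,0,0],
    [0,0,0],
    [0,0,0],
    [0,0,0],
    [0,0,0]
  ],
  "grip": [0.5,0.5,0.5,0.5,0.5,0.5,0.5,0.5,0.5,0.5]
}}

```text
time_s: 17.9
eef_pos: [0.5313, 0.2166, 0.3313]
eef_rot: [0.0, 0.802, 0.598, 0.0]
wrist_force: [-0.1, 0.0, -1.2]
opening: 0.499
grasp_force: 0.0
```

```bash
python3 - <<'E'
from h import *
c,W=cloud("scene"); lidpose(W,c["color"],[.531,.217,.21]); cv2.imwrite("pics/s6.png",c["color"][:,:,::-1])
E
```

```text
2901 normal yaw -16.57 lean(nz deg) 0.26 rect size [0.2011 0.0831] ang 1.09 centre [0.5322 0.2178 0.1189] z 0.0754 0.1616
```

View pics/s6.png

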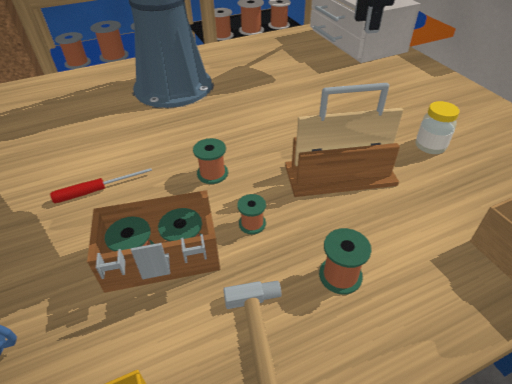

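The lid stands free in the slot at (347,130), the spools have not moved and the gripper is clear.

```bash
python3 -c "
from bench import ctrl
print(ctrl.hand_in())"
```

```text
the job is handed in; nothing more can be done
None
```

The lid is off the box and standing upright on its own in the rack slot, hinge end down and centred to within about 2 mm; the three spools were not touched, and the job was handed in at about 18 s.

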